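# Stack the desk tray over the stapler

### The job

Set the red stapler down flat on the floor of the bottom desk tray, right way up, then stack the upper tier on it: all four posts fully home in the corner sockets, level, the tier's long side along the tray's long side. Lower both gently instead of letting them drop, let go, and leave the mug, the note holder and the tape dispenser where they are.

Things in the scene. Friction and masses are not known exactly. Their poses are not given: they have to be found in the camera images.
- base: Bottom desk tray, black, loose on the desk, about 1.4 kg. 206 (x) x 156 (y) mm over its grey corner blocks; walls 25 mm high, floor 5 mm thick, inside 196 x 144 mm. Each corner: grey 34 mm square block, 30 mm high, with a socket open at the top, centred at x = +-86, y = +-61 mm. Origin: centre of the underside; z up, x along the long side. A half turn looks the same.
- base_socket (a point): Bottom of the bottom tray's socket at its +x, +y corner, 5 mm above the underside; the other three are alike. Sockets are square, 17 mm wide, 25 mm deep, with a 3 mm chamfer round the mouth. Axes as the tray's.
- tier: Upper tier: black tray, outline and walls as the bottom tray, on four aluminium posts at x = +-86, y = +-61 mm; about 0.45 kg, loose, standing on its posts on the desk at the start. Tray underside 85 mm, tray floor 90 mm above the feet. Origin: centre, level with the posts' feet; z up, x along the long side. A half turn looks the same. Stacked, its origin is 5 mm above the bottom tray's.
- tier_foot (a point): Foot of the tier's post at its +x, +y corner, centre of its end face; the other three are alike. Posts are round, 14 mm in diameter, tapering to 10 mm over the last 6 mm. Axes as the tier's.
- tier_grip (a point): Where the tier is well held: middle of the orange upright grip plate that stands along the tray's centre line, 110 mm long in x, 14 mm thick in y, its top 151 mm above the feet. The point is 138 mm above the feet. Axes as the tier's: pinch along y.
- stapler: Stapler with a red top and black foot, loose, about 0.25 kg, 120 mm long along its x, foot 36 mm wide in y, 50 mm high; the red top is 26 mm wide with flat upright sides, 30 to 50 mm above the underside. Origin: centre of the underside; z up, nose towards +x.
- mug: Blue mug, 80 mm wide, 95 mm high. Origin: centre of the underside. Bystander.
- notes: Black 100 mm square holder with a block of yellow notes, 51 mm high. Origin: centre of the underside. Bystander.
- tape: Grey desk tape dispenser, 150 x 60 mm, 84 mm high, long along its x. Origin: centre of the underside. Bystander.
Things that resemble listed ones, but are neither listed nor needed, are in the scene too. What is meant by the stapler is not purple or turquoise, and is the smaller of those in its own colour.

How it is judged:
By the outcome, as a careful person would: the job done as asked, in the order asked, and still so for the second after the job is handed in, with the robot touching nothing.
It also fails if it takes over 64 s, if anything falls off the work surface, if the arm or the gripper's body presses on something with over 40 N, if the wrist force passes 120 N, or if a joint passes its speed limit or range.

### The arm

A 6-joint arm with a two-finger parallel gripper is mounted at the origin on the work surface. World frame = base frame: x ahead of the robot, y to its left, z up, the work surface at z = 0. Lengths are in m, angles in rad, forces in N, time in s.
With the tool pointing down it reaches from about 0.375 to 0.975 m from the base axis. Payload 3.8 kg.
Tool frame: the origin (TCP) lies where the fingers leave the gripper's body, on its centre line; the fingertips stand 73 mm ahead of it and the grasp point (between the pads) lies 54 mm ahead of it (nose_length is the distance from the TCP to the fingertips, in m); z points along the fingers, y is the line along which they close (so a half turn about z gives the same grasp; the last joint's range is limited). The gripper opens to 85 mm and grips with 20 to 120 N. Pads are 22 mm wide; open, the fingers measure 114 mm over their backs; the gripper's body (76 mm by 85 mm) begins 54 mm behind the grasp point. The pads swing forward as they close: fully open they stand 13 mm farther back than shut.
Start: joints at [-0.037, 0.264, 1.604, -0, 1.274, -0.037], TCP at [0.675, -0, 0.304] pointing down, gripper open.
Joint ranges: [-2.63, 2.63], [-0.94, 2.18], [0.31, 2.57], [-1.31, 4.45], [0, 2.66], [-2.55, 2.55]. Speed limits (rad/s): [2.57, 2.57, 3.14, 3.14, 3.14, 3.14].

### API

Orientations are given as a rotation vector (axis times angle).
In Python, from workcell import read_state, read_camera, calibration, finish_job, look_for, cut_out, tip_of, nose_length gives the robot as it stands.
- The arm moves only by the tool step_arm, never from a script. Its argument "targets" is a list of rows, each a list of 3 entries, a list of its own where there are three numbers: the turn, a rotation vector about the tool's x, y, z in rad, then the shift along the tool's x, y, z in mm, then the finger opening in mm, from 0 to 85.4. In form: [[[ax, ay, az], [x, y, z], grip], ...]. A call has 1 to 5 rows; each row shifts and turns the commanded pose from where the row before left it, along the tool's axes as they then stand; what a row does not reach is not made up. A row lasts 1/12 s, in which the tool goes at most 41.7 mm and 7.16 degrees, less where a joint would pass 70% of its speed; a pose out of reach is approached as far as the arm can. A call with a gripper value outside its range is refused whole. The fingers move at their own pace and stop on an object; "grip_force" is the grip in N (left out, the last holds). Time passes only in rows, so rows that do not move let the fingers close. It gives the time, the measured TCP pose, the force, the opening and the grip force at its end, in the units of the state.
- read_state(): the state, without advancing time (a new reading comes with each control period).
- read_camera(name): name is "scene" or "side" or "wrist"; returns the picture (420x560x3 uint8, red, green, blue); there is no depth.
- calibration(name): a dict with "camera_matrix" (3x3 intrinsics, pixels), "R" (3x3) and "t" (3): a world point X has camera coordinates R X + t. Camera axes: x right, y down, z forward; pixel columns grow to the right and rows downward; lengths in m; the calibration is good to about 2 mm. A picture is of the moment at which its call begins: read the wrist's pose just before it. calibration takes no time and is no camera call; for the wrist camera it gives the pose at the moment of the call.
- finish_job(): hands the job in; it is judged then, once.
Trained networks look in the newest picture that a camera, given by its name, has taken for a name from the list of things; names that differ only in an ending like _2 or _b are one class to them, and where a whole thing is asked for, a point or a joint stands for the part that bears it (a point fixed in the world has none). Each returns a list of dicts, best first, with "score" (0 to 1); they miss things now and then, are a little off and sometimes report something else, mostly with a low value. They report only what shows in the picture. A call takes as long as a camera call. They do not tell look-alikes from the thing itself.
- look_for(camera, query): "extent" ([left, top, right, bottom] in pixels, round what is visible of it).
- cut_out(camera, query): "region" (420x560 bool, what is visible of it) and "extent" ([left, top, right, bottom] in pixels, round what is visible of it).
- tip_of(camera, query): "at" ([row, column] in pixels: a listed point, or the origin of a listed thing).
The state is a dict: "time": time; "q": joint angles; "joint_vel": joint speeds; "joint_torque": joint torques, N m; "tool_pos": TCP position; "tcp_rot": TCP orientation; "wrist_force": force on the tool from outside, world axes, zero at the start; "torque": the same for the moment, N m; "width": opening from 0.0 (shut) to 1.0 (fully open); "grip_force": force on a finger pad.
Only numpy, scipy, OpenCV 4.12 (cv2) and the standard library are available. Lean on these libraries where they do the work, as an engineer would, in place of code of your own. Each camera call takes 0.05 s, during which the arm holds its last target. There are 200 camera calls.

## Working session

There is one attempt and no reset: what is moved stays moved. The work goes in short steps, Python scripts to look and compute and a tool call to move; the robot and the scene stay as the last step left them, time stands still between calls to the robot, and variables do not carry over. Pictures are saved under pics/ and viewed, at most 12 in all, crops included, and the job is handed in when it is done.

Besides the shell and the picture viewer there is one more tool, called after ">>>" as name([rows], argument=value, ...), one row to a line, values as JSON. step_arm: Moves the arm, as the interface text tells. Its arguments: {"type":"object","properties":{"targets":{"type":"array","items":{"type":"array"}},"grip_force":{"type":"number"}},"required":["targets"]}

```bash
mkdir -p pics
python3 - <<'E'
from workcell import *
import cv2,numpy as np
ims=[read_camera(c) for c in("scene","side")]
for c,i in zip(("scene","side"),ims): cv2.imwrite(f"pics/a_{c}.png",i[:,:,::-1])
for c in("scene","side"):
    k=calibration(c);R=np.array(k["R"]);print(c,np.round(-R.T@k["t"],3),np.round(k["camera_matrix"],1).tolist())
    for q in("base","tier","stapler","tier_grip","tier_foot","base_socket","mug","notes","tape"):
        print(q,[(np.round(d["at"]).tolist(),round(d["score"],2)) for d in tip_of(c,q)])
s=read_state();print(s["time"],s["tool_pos"],s["tcp_rot"],s["wrist_force"],nose_length)
E
```

```text
scene [ 1.093 -0.56   1.169] [[390.4, 0.0, 272.6], [0.0, 390.4, 206.8], [0.0, 0.0, 1.0]]
base [([186.0, 318.0], 0.88)]
tier [([271.0, 225.0], 0.92)]
stapler [([186.0, 238.0], 0.66), ([220.0, 260.0], 0.65), ([157.0, 274.0], 0.61)]
tier_grip [([252.0, 222.0], 0.6)]
tier_foot [([267.0, 260.0], 0.89)]
base_socket [([184.0, 346.0], 0.62)]
mug [([265.0, 318.0], 0.76)]
notes [([324.0, 133.0], 0.64)]
tape [([132.0, 344.0], 0.95)]
side [-0.057 -0.939  0.979] [[438.1, 0.0, 274.1], [0.0, 438.1, 205.1], [0.0, 0.0, 1.0]]
base [([197.0, 248.0], 0.69)]
tier [([272.0, 325.0], 0.74), ([360.0, 378.0], 0.66)]
stapler [([291.0, 251.0], 0.82), ([238.0, 268.0], 0.76), ([246.0, 216.0], 0.68), ([215.0, 185.0], 0.67)]
tier_grip []
tier_foot []
base_socket [([177.0, 257.0], 0.96)]
mug [([212.0, 333.0], 0.55)]
notes [([359.0, 383.0], 0.86)]
tape [([164.0, 187.0], 0.6)]
1.0 [ 6.74989209e-01 -1.69605692e-05  3.03884370e-01] [-2.22147093e+00 -2.22137853e+00 -1.95241718e-05] [-1.1202546  -0.67144021 -0.4617769 ] 0.0726
```

View pics/a_scene.png

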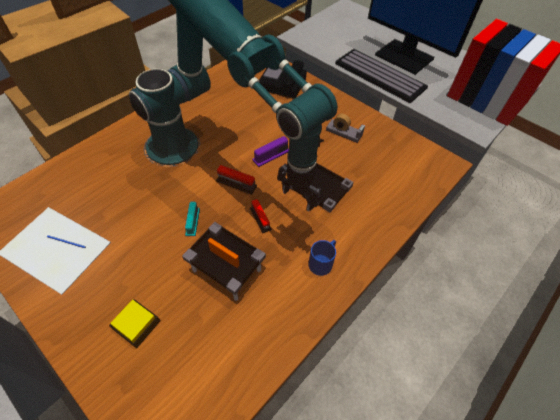

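View pics/a_side.png

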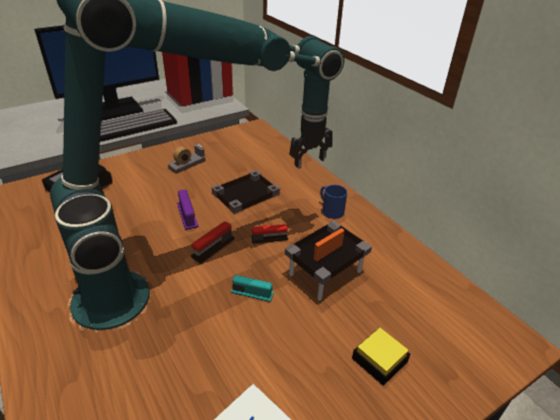

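The scene view shows two red staplers, a large one at about (237,180) and a smaller one at (260,216). The target is the smaller one, which the side view has at (269,233). The base is at side (246,190) and the tier at side (328,250), both unobstructed there. Next I fit poses by silhouette.

```bash
cat > h.py <<'E'
from workcell import *
import cv2,numpy as np
from scipy.optimize import minimize
from scipy.spatial.transform import Rotation as Ro
def box(x0,x1,y0,y1,z0,z1): return np.array([[x,y,z] for x in(x0,x1) for y in(y0,y1) for z in(z0,z1)])/1000.
C=[(sx,sy) for sx in(-1,1) for sy in(-1,1)]
def blk(z0,z1,h=17): return [box(86*sx-h,86*sx+h,61*sy-h,61*sy+h,z0,z1) for sx,sy in C]
tray=lambda z:[box(-101,101,-75,75,z,z+25)]
MOD={"base":tray(0)+blk(0,30),
 "tier":tray(85)+blk(85,115)+blk(0,85,7)+[box(-55,55,-7,7,90,151)],
 "stapler":[box(-60,60,-18,18,0,10),box(-60,60,-13,13,10,50)]}
def proj(k,P):
    c=P@np.array(k["R"]).T+k["t"]; u=c@np.array(k["camera_matrix"]).T; return u[:,:2]/u[:,2:]
def ray(k,uv,z=0):
    R=np.array(k["R"]);o=-R.T@k["t"];d=R.T@np.linalg.solve(k["camera_matrix"],[uv[0],uv[1],1]);return o+d*(z-o[2])/d[2]
def place(P,p,z=0): 
    c,s=np.cos(p[2]),np.sin(p[2]); return P@np.array([[c,s,0],[-s,c,0],[0,0,1]])+[p[0],p[1],z]
def sil(k,name,p,S=4,z=0):
    m=np.zeros((420*S,560*S),np.uint8)
    for P in MOD[name]:
        h=cv2.convexHull(proj(k,place(P,p,z)).astype(np.float32))
        cv2.fillConvexPoly(m,np.round((h*S+S/2-.5)).astype(np.int32).reshape(-1,1,2),255)
    return cv2.resize(m,(560,420),interpolation=cv2.INTER_AREA)/255.
def fit(name,obs,p0s,z=0):
    # obs: list of (calib, region)
    best=None
    def cost(p):
        c=0
        for k,r in obs:
            s=sil(k,name,p,z=z);c+=1-np.minimum(s,r).sum()/np.maximum(s,r).sum()
        return c/len(obs)
    for p0 in p0s:
        r=minimize(cost,p0,method="Nelder-Mead",options=dict(initial_simplex=[p0]+[np.add(p0,d) for d in((.015,0,0),(0,.015,0),(0,0,.25))],xatol=1e-4,fatol=1e-4,maxiter=150))
        if best is None or r.fun<best.fun: best=r
    return best.x,best.fun
def overlay(im,k,name,p,z=0):
    for P in MOD[name]:
        h=cv2.convexHull(proj(k,place(P,p,z)).astype(np.float32));cv2.polylines(im,[np.round(h*16).astype(np.int32)],True,(0,255,0),1,cv2.LINE_AA,4)
E
python3 - <<'E'
from h import *
K={c:calibration(c) for c in("scene","side")};I={c:read_camera(c) for c in K}
reg={c:{q:cut_out(c,q) for q in MOD} for c in K}
px={"base":{"side":(246,190)},"tier":{"scene":(225,258),"side":(328,258)},"stapler":{"scene":(260,216),"side":(269,233)}}
canv={c:I[c][:,:,::-1].copy() for c in I}
for n,d in px.items():
    obs=[]
    for c,uv in d.items():
        l=min(reg[c][n],key=lambda r:np.hypot((r["extent"][0]+r["extent"][2])/2-uv[0],(r["extent"][1]+r["extent"][3])/2-uv[1]))
        print(n,c,np.round(l["extent"]),round(l["score"],2),l["region"].sum()); obs.append((K[c],l["region"].astype(float)))
    x0=ray(K["side"],d["side"],{"base":.015,"tier":.1,"stapler":.025}[n])
    for o in [obs]+([[o] for o in obs] if len(obs)>1 else []):
        p,f=fit(n,o,[(x0[0],x0[1],a) for a in np.arange(0,np.pi,np.pi/6)])
        print(n,np.round(p,4),round(f,3))
        if o is obs:
            for c in canv: overlay(canv[c],K[c],n,p)
s=canv["scene"][130:310,165:365];t=canv["side"][150:310,200:400]
cv2.imwrite("pics/b.png",np.hstack([cv2.resize(s,(400,400)),cv2.resize(t,(400,400))]))
E
```

```text
base side [213. 172. 279. 213.] 0.79 1664
base [0.5756 0.248  0.1016] 0.035
tier scene [183. 224. 266. 301.] 0.96 3274Traceback (most recent call last):
  File "<stdin>", line 9, in <module>
ValueError: min() iterable argument is empty
```

```bash
cat > m.py <<'E'
from h import *
K={c:calibration(c) for c in("scene","side")}
px={"base":{"side":(246,190)},"tier":{"scene":(225,258),"side":(328,258)},"stapler":{"scene":(260,216),"side":(269,233)}}
I={}
def get(c,n,uv):
    for _ in range(3):
        I[c]=read_camera(c)
        L=[r for r in cut_out(c,n) if np.hypot((r["extent"][0]+r["extent"][2])/2-uv[0],(r["extent"][1]+r["extent"][3])/2-uv[1])<12]
        if L: return L[0]
canv={}
P={}
for n,d in px.items():
    obs=[]
    for c,uv in d.items():
        l=get(c,n,uv)
        if l is None: print("miss",n,c);continue
        print(n,c,np.round(l["extent"]),round(l["score"],2),l["region"].sum()); obs.append((K[c],l["region"].astype(float)))
    x0=ray(K["side"],d["side"],{"base":.015,"tier":.1,"stapler":.025}[n])
    for o in [obs]+([[o] for o in obs] if len(obs)>1 else []):
        p,f=fit(n,o,[(x0[0],x0[1],a) for a in np.arange(0,np.pi,np.pi/6)])
        print(n,np.round(p,4),round(f,3))
        if o is obs: P[n]=p
canv={c:cv2.resize(I[c][:,:,::-1],None,fx=1,fy=1).copy() for c in I}
for c in canv:
    for n in P: overlay(canv[c],K[c],n,P[n])
s=canv["scene"][130:310,165:365];t=canv["side"][150:310,200:400]
cv2.imwrite("pics/b.png",np.hstack([cv2.resize(s,(400,400)),cv2.resize(t,(400,400))]))
E
python3 m.py
```

```text
base side [215. 171. 281. 213.] 0.62 1683
base [0.575  0.2471 3.2272] 0.03
tier scene [183. 224. 266. 300.] 0.91 3372
tier side [285. 221. 366. 301.] 0.58 3187
tier [ 0.5858 -0.2339  3.2979] 0.078
tier [ 0.586  -0.2322  0.1529] 0.049
tier [ 0.5856 -0.2371  3.3086] 0.088
stapler scene [250. 200. 274. 231.] 0.76 361
stapler side [252. 224. 288. 241.] 0.87 544
stapler [ 0.5238 -0.0099  2.723 ] 0.171
stapler [ 0.5239 -0.0087  2.7226] 0.108
stapler [ 0.5231 -0.0159 -0.4765] 0.169
```

View pics/b.png

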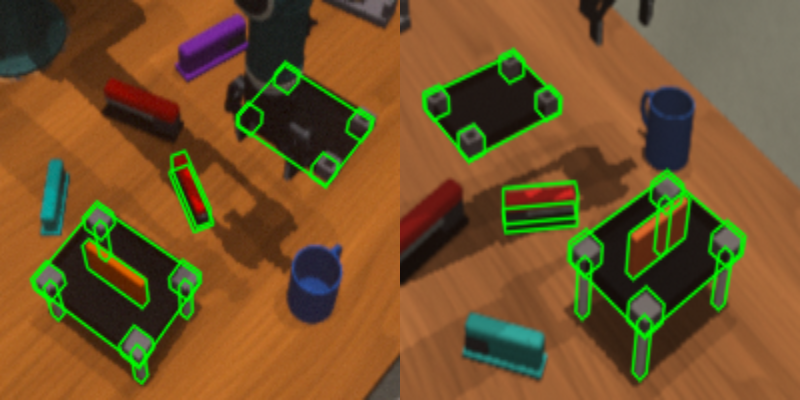

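The overlays sit well on the base, seen at zoomed (305,125), and on the tier. The small red stapler at zoomed (190,195) is located roughly. I'll go above it and confirm with the wrist camera.

```bash
cat >> h.py <<'E'
def plan(pos,yaw,n=None,d=41,corr=True):
    s=read_state();R=Ro.from_rotvec(s["tcp_rot"]);p=np.array(s["tool_pos"])
    M=R.as_matrix();y0=np.arctan2(M[1,1],M[0,1])
    dy=(yaw-y0+np.pi)%(2*np.pi)-np.pi
    dp=np.array(pos)-p
    n=n or int(max(np.ceil(np.linalg.norm(dp)*1000/d),np.ceil(abs(dy)/.122),1))
    print("t",round(s["time"],2),"at",np.round(p,4),"yaw",round(y0,3),"tilt",np.round(M[:2,2],4),"F",np.round(s["wrist_force"],1),"w",round(s["width"]*85.4,1))
    print("n",n)
    for i in range(n):
        yy=y0+dy*i/n
        Rt=np.array([[-np.sin(yy),np.cos(yy),0],[np.cos(yy),np.sin(yy),0],[0,0,-1]]).T
        # Rt columns: tool axes x,y,z in world, y at yaw yy, x=y cross z
        ty=np.array([np.cos(yy),np.sin(yy),0]);tz=np.array([0,0,-1.]);tx=np.cross(ty,tz)
        v=dp/n*1000
        print([[0,0,round(-dy/n,4)],[round(float(v@a),1) for a in(tx,ty,tz)]])
E
python3 -c "
from h import *
plan((.524,-.011,.27),1.15)"
```

```text
t 1.9 at [0.675  0.     0.3039] yaw 0.0 tilt [-0. -0.] F [ 0.2 -0.7 -0. ] w 85.5
n 10
[[0, 0, np.float64(-0.115)], [-1.1, -15.1, 3.4]]
[[0, 0, np.float64(-0.115)], [0.6, -15.1, 3.4]]
[[0, 0, np.float64(-0.115)], [2.4, -15.0, 3.4]]
[[0, 0, np.float64(-0.115)], [4.1, -14.6, 3.4]]
[[0, 0, np.float64(-0.115)], [5.7, -14.0, 3.4]]
[[0, 0, np.float64(-0.115)], [7.3, -13.3, 3.4]]
[[0, 0, np.float64(-0.115)], [8.8, -12.3, 3.4]]
[[0, 0, np.float64(-0.115)], [10.1, -11.3, 3.4]]
[[0, 0, np.float64(-0.115)], [11.3, -10.0, 3.4]]
[[0, 0, np.float64(-0.115)], [12.4, -8.7, 3.4]]
```

>>> step_arm([
  [[0, 0, -0.115], [-1, -15, 3.4], 85],
  [[0, 0, -0.115], [0.5, -15, 3.4], 85],
  [[0, 0, -0.115], [2.5, -15, 3.4], 85],
  [[0, 0, -0.115], [4, -14.5, 3.4], 85],
  [[0, 0, -0.115], [5.5, -14, 3.4], 85],
])

```text
time: 2.32
tool_pos: [0.5992, -0.0056, 0.2867]
tcp_rot: [1.492, 2.764, 0.0]
wrist_force: [0.4, -1.5, 0.2]
width: 0.996
grip_force: 0.0
```

>>> step_arm([
  [[0, 0, -0.115], [7.5, -13, 3.4], 85],
  [[0, 0, -0.115], [9, -12.5, 3.4], 85],
  [[0, 0, -0.115], [10, -11.5, 3.4], 85],
  [[0, 0, -0.115], [11.5, -10, 3.4], 85],
  [[0, 0, -0.115], [12.5, -8.5, 3.4], 85],
])

```text
time: 2.73
tool_pos: [0.5233, -0.0108, 0.2698]
tcp_rot: [0.647, 3.074, -0.0]
wrist_force: [0.1, 0.3, -0.1]
width: 0.994
grip_force: 0.0
```

Run:
```python
from h import *
im=read_camera("wrist");k=calibration("wrist")
c=im[:,:,::-1].copy()
R=np.array(k["R"]);print(-R.T@k["t"])
for r in cut_out("wrist","stapler"): print(np.round(r["extent"]),r["score"],r["region"].sum())
for cn in("scene",):
    read_camera(cn)
    for n in("base","tier"):
      for r in cut_out(cn,n)[:2]:
        e=r["extent"];x0=ray(calibration(cn),((e[0]+e[2])/2,(e[1]+e[3])/2),{"base":.015,"tier":.08}[n])
        print(n,np.round(e),fit(n,[(calibration(cn),r["region"].astype(float))],[(x0[0],x0[1],a) for a in(0,.5,1,1.5,2,2.6)]))
overlay(c,k,"stapler",(.524,-.011,2.723))
cv2.imwrite("pics/c.png",c)
plan((.524,-.011,.27),1.15)
```

```text
[0.45186497 0.01808857 0.33781963]
[218.   3. 328.  81.] 0.64 4702
[262. 136. 298. 250.] 0.59 3387
[ 20.  55. 100. 175.] 0.55 7159
[415.  13. 560. 257.] 0.19 22524
base [285. 158. 352. 210.] (array([0.5761616 , 0.25622687, 3.2321713 ]), np.float64(0.03205669373729203))
tier [182. 223. 264. 303.] (array([ 0.58629074, -0.23121546,  0.15660908]), np.float64(0.050209935187091714))
t 2.98 at [ 0.5249 -0.0107  0.2705] yaw 1.147 tilt [ 0.0017 -0.    ] F [ 0.1 -0.4  0.7] w 84.7
n 1
[[0, 0, np.float64(-0.0026)], [0.7, -0.6, 0.5]]
```

View pics/c.png

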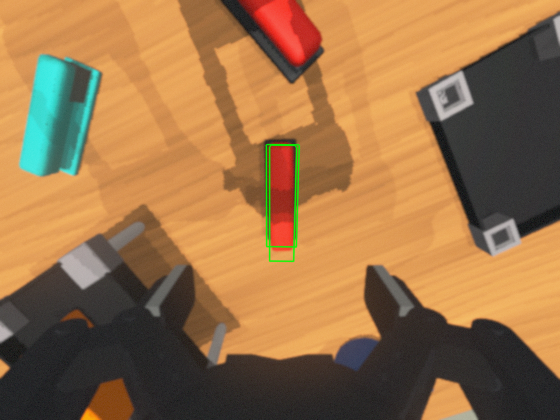

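The wrist view shows the red stapler upright and aligned with the image's vertical, its body spanning rows 138–248 at columns 265–298. That is about 7 mm further towards -tool x than the model box, with clear space on both sides. I'll descend and grip.

>>> step_arm([
  [[0, 0, 0], [-3.5, 0, 35], 85],
  [[0, 0, 0], [-3.5, 0, 40], 85],
  [[0, 0, 0], [0, 0, 40], 85],
  [[0, 0, 0], [0, 0, 30], 85],
  [[0, 0, 0], [0, 0, 16], 85],
])

```text
time: 3.4
tool_pos: [0.5289, -0.0134, 0.1047]
tcp_rot: [-0.658, -3.066, 0.001]
wrist_force: [-0.5, 0.3, -0.2]
width: 0.991
grip_force: 0.0
```

>>> step_arm([
  [[0, 0, 0], [0, 0, 10], 60],
  [[0, 0, 0], [0, 0, 0], 20],
  [[0, 0, 0], [0, 0, 0], 15],
  [[0, 0, 0], [0, 0, 0], 15],
  [[0, 0, 0], [0, 0, 0], 15],
], grip_force=40)

```text
time: 3.82
tool_pos: [0.5323, -0.0137, 0.101]
tcp_rot: [0.656, 3.068, 0.001]
wrist_force: [-1.6, -1.2, 22.0]
width: 0.295
grip_force: 37.7
```

>>> step_arm([
  [[0, 0, 0], [0, 0, 0], 15],
  [[0, 0, 0], [0, 0, 0], 15],
  [[0, 0, 0], [0, 0, 0], 15],
])

```text
time: 4.07
tool_pos: [0.5323, -0.0137, 0.101]
tcp_rot: [0.655, 3.068, 0.001]
wrist_force: [0.3, 0.2, 6.8]
width: 0.29
grip_force: 40.3
```

I got the sign of the tool-x shift wrong, so the grip is about 14 mm off the stapler's middle. I'll regrip at the centre and 3 mm higher.

>>> step_arm([
  [[0, 0, 0], [0, 0, -1], 60],
  [[0, 0, 0], [0, 0, -2], 60],
  [[0, 0, 0], [0, 0, 0], 60],
  [[0, 0, 0], [7, 0, 0], 60],
  [[0, 0, 0], [7, 0, 0], 60],
])

```text
time: 4.48
tool_pos: [0.517, -0.0077, 0.1016]
tcp_rot: [-0.657, -3.071, 0.0]
wrist_force: [-0.1, -0.3, -0.2]
width: 0.698
grip_force: 0.0
```

>>> step_arm([
  [[0, 0, 0], [0, 0, 0], 40],
  [[0, 0, 0], [0, 0, 0], 20],
  [[0, 0, 0], [0, 0, 0], 15],
  [[0, 0, 0], [0, 0, 0], 15],
  [[0, 0, 0], [0, 0, 0], 15],
], grip_force=60)

```text
time: 4.9
tool_pos: [0.5178, -0.0078, 0.102]
tcp_rot: [0.656, 3.072, 0.0]
wrist_force: [-0.3, -0.1, 0.3]
width: 0.29
grip_force: 59.3
```

>>> step_arm([
  [[0, 0, 0], [0, 0, 0], 15],
  [[0, 0, 0], [0, 0, -5], 15],
  [[0, 0, 0], [0, 0, -20], 15],
  [[0, 0, 0], [0, 0, -30], 15],
  [[0, 0, 0], [0, 0, -30], 15],
])

```text
time: 5.32
tool_pos: [0.5163, -0.0079, 0.1864]
tcp_rot: [-0.655, -3.068, 0.001]
wrist_force: [1.4, -0.5, -1.0]
width: 0.294
grip_force: 59.1
```

Run:
```python
from h import *
plan((.576,.25,.25),1.656)
im=read_camera("side")[:,:,::-1];cv2.imwrite("pics/d.png",np.hstack([cv2.resize(im[140:290,180:330],(400,400)),cv2.resize(read_camera("wrist")[:,:,::-1],(400,300))[0:300].copy() if 0 else np.vstack([cv2.resize(read_camera("wrist")[:,:,::-1],(400,300)),np.zeros((100,400,3),np.uint8)])]))
```

```text
t 5.32 at [ 0.5163 -0.0079  0.1864] yaw 1.15 tilt [-0.0039  0.0001] F [ 1.4 -0.5 -1. ] w 25.1
n 7
[[0, 0, np.float64(-0.0723)], [7.3, 37.1, -9.1]]
[[0, 0, np.float64(-0.0723)], [4.6, 37.5, -9.1]]
[[0, 0, np.float64(-0.0723)], [1.8, 37.8, -9.1]]
[[0, 0, np.float64(-0.0723)], [-0.9, 37.8, -9.1]]
[[0, 0, np.float64(-0.0723)], [-3.6, 37.6, -9.1]]
[[0, 0, np.float64(-0.0723)], [-6.3, 37.3, -9.1]]
[[0, 0, np.float64(-0.0723)], [-9.0, 36.7, -9.1]]
```

View pics/d.png

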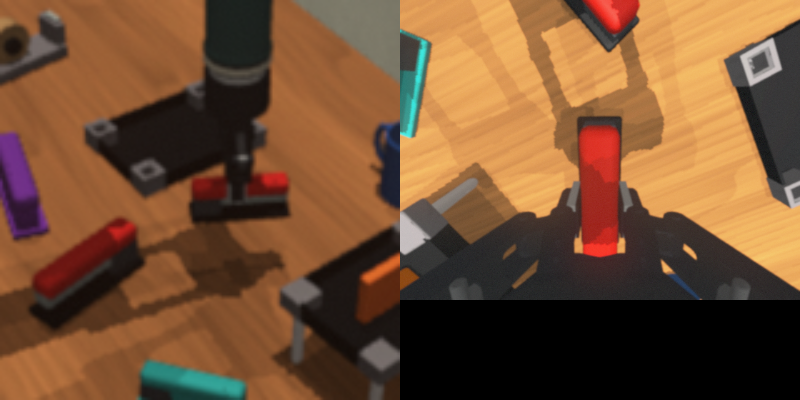

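The side crop shows the stapler held level at (240,195), and in the wrist view it sits centred between the pads. I'll carry it towards the base and look at the base with the wrist camera.

Run:
```python
from h import *
plan((.64,.25,.27),1.656,n=9)
```

```text
t 5.42 at [ 0.5214 -0.0082  0.1926] yaw 1.15 tilt [ 0.0104 -0.0008] F [ 1.8 -0.5 -1.5] w 24.6
n 9
[[0, 0, np.float64(-0.0562)], [-0.3, 31.6, -8.6]]
[[0, 0, np.float64(-0.0562)], [-2.1, 31.5, -8.6]]
[[0, 0, np.float64(-0.0562)], [-3.9, 31.3, -8.6]]
[[0, 0, np.float64(-0.0562)], [-5.6, 31.1, -8.6]]
[[0, 0, np.float64(-0.0562)], [-7.3, 30.7, -8.6]]
[[0, 0, np.float64(-0.0562)], [-9.1, 30.2, -8.6]]
[[0, 0, np.float64(-0.0562)], [-10.7, 29.7, -8.6]]
[[0, 0, np.float64(-0.0562)], [-12.4, 29.0, -8.6]]
[[0, 0, np.float64(-0.0562)], [-14.0, 28.3, -8.6]]
```

>>> step_arm([
  [[0, 0, -0.056], [0, 31.5, -8.6], 15],
  [[0, 0, -0.056], [-2, 31.5, -8.6], 15],
  [[0, 0, -0.056], [-4, 31.5, -8.6], 15],
  [[0, 0, -0.056], [-5.5, 31, -8.6], 15],
  [[0, 0, -0.056], [-7.5, 30.5, -8.6], 15],
])

```text
time: 5.83
tool_pos: [0.5832, 0.1366, 0.2292]
tcp_rot: [-0.217, -3.133, 0.001]
wrist_force: [0.1, 0.2, -1.6]
width: 0.29
grip_force: 59.3
```

>>> step_arm([
  [[0, 0, -0.056], [-9, 30, -8.6], 15],
  [[0, 0, -0.056], [-10.5, 29.5, -8.6], 15],
  [[0, 0, -0.056], [-12.5, 29, -8.6], 15],
  [[0, 0, -0.056], [-14, 28.5, -8.6], 15],
  [[0, 0, 0], [0, 0, 0], 15],
])

```text
time: 6.25
tool_pos: [0.6383, 0.2552, 0.2654]
tcp_rot: [-0.139, 3.134, 0.006]
wrist_force: [-0.6, 0.6, -0.8]
width: 0.289
grip_force: 59.6
```

>>> step_arm([
  [[0, 0, 0], [0, 0, 0], 15],
  [[0, 0, 0], [0, 0, 0], 15],
])

```text
time: 6.42
tool_pos: [0.6353, 0.2496, 0.2626]
tcp_rot: [0.131, -3.136, 0.002]
wrist_force: [-0.6, -0.6, -1.9]
width: 0.289
grip_force: 59.6
```

Run:
```python
from h import *
k=calibration("wrist");im=read_camera("wrist")
c=im[:,:,::-1].copy()
for r in cut_out("wrist","base")[:2]:
    p,f=fit("base",[(k,r["region"].astype(float))],[(.576,.25,.09)]);print(np.round(r["extent"]),r["score"],np.round(p,4),f)
    overlay(c,k,"base",p)
for d in tip_of("wrist","base_socket"): print(d, ray(k,d["at"][::-1],.005))
cv2.imwrite("pics/e.png",c)
plan((.576,.25,.2),1.656)
```

```text
[202.  29. 377. 244.] 0.86 [0.5762 0.2543 0.0984] 0.1583173765331196
{'at': [215.7, 339.9], 'score': 0.95} [0.65333776 0.32147282 0.005     ]
{'at': [142.6, 286.7], 'score': 0.24} [0.57577934 0.25178924 0.005     ]
t 6.57 at [0.6352 0.2486 0.2631] yaw 1.653 tilt [-0.0022 -0.001 ] F [ 0.1 -0.2 -0.9] w 24.6
n 3
[[0, 0, np.float64(-0.0011)], [19.6, 2.1, 21.0]]
[[0, 0, np.float64(-0.0011)], [19.6, 2.1, 21.0]]
[[0, 0, np.float64(-0.0011)], [19.6, 2.1, 21.0]]
```

View pics/e.png

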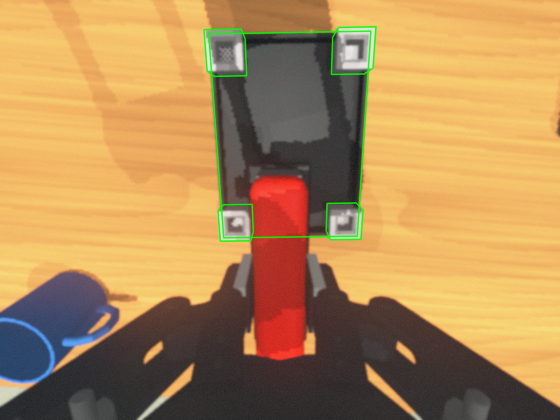

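The fit lines up with the four grey blocks, at (226,52), (353,50), (235,222) and (344,221), which puts the base at about (0.576, 0.254) with yaw 0.098. I'll lower the stapler to its centre.

>>> step_arm([
  [[0, 0, -0.016], [20, 3.3, 25], 15],
  [[0, 0, 0], [20, 3.3, 25], 15],
  [[0, 0, 0], [19, 3.3, 25], 15],
  [[0, 0, 0], [0, 0, 30], 15],
  [[0, 0, 0], [0, 0, 25], 15],
])

```text
time: 6.98
tool_pos: [0.5742, 0.2529, 0.1325]
tcp_rot: [0.154, -3.136, 0.001]
wrist_force: [0.0, -0.5, -1.6]
width: 0.293
grip_force: 59.6
```

>>> step_arm([
  [[0, 0, 0], [0, 0, 10], 15],
  [[0, 0, 0], [0, 0, 6], 15],
  [[0, 0, 0], [0, 0, 0], 15],
  [[0, 0, 0], [0, 0, 0], 15],
  [[0, 0, 0], [0, 0, 0], 15],
])

```text
time: 7.4
tool_pos: [0.578, 0.2546, 0.1204]
tcp_rot: [-0.155, 3.134, 0.002]
wrist_force: [0.2, 0.1, -0.9]
width: 0.295
grip_force: 59.5
```

```bash
python3 -c "
from h import *
plan((.576,.254,.107),1.669,n=1)"
```

```text
t 7.4 at [0.578  0.2546 0.1204] yaw 1.67 tilt [0.0034 0.0013] F [ 0.2  0.1 -0.9] w 25.2
n 1
[[0, 0, np.float64(0.0006)], [2.1, -0.4, 13.4]]
```

>>> step_arm([
  [[0, 0, 0], [2, 0, 3], 15],
  [[0, 0, 0], [0, 0, 3], 15],
  [[0, 0, 0], [0, 0, 1.5], 15],
  [[0, 0, 0], [0, 0, 1.5], 15],
  [[0, 0, 0], [0, 0, 0], 15],
])

```text
time: 7.82
tool_pos: [0.5741, 0.254, 0.1089]
tcp_rot: [0.156, -3.137, 0.0]
wrist_force: [0.4, 0.0, -1.7]
width: 0.29
grip_force: 59.5
```

>>> step_arm([
  [[0, 0, 0], [0, 0, 1], 15],
  [[0, 0, 0], [0, 0, 0], 15],
  [[0, 0, 0], [0, 0, 0], 15],
])

```text
time: 8.07
tool_pos: [0.5744, 0.2541, 0.1082]
tcp_rot: [0.156, -3.138, 0.0]
wrist_force: [-0.5, 0.1, -1.7]
width: 0.29
grip_force: 59.5
```

>>> step_arm([
  [[0, 0, 0], [0, 0, 1], 15],
  [[0, 0, 0], [0, 0, 0], 15],
  [[0, 0, 0], [0, 0, 0], 15],
])

```text
time: 8.32
tool_pos: [0.5744, 0.2541, 0.1072]
tcp_rot: [0.156, -3.138, 0.0]
wrist_force: [-0.4, -0.7, -2.1]
width: 0.287
grip_force: 59.5
```

>>> step_arm([
  [[0, 0, 0], [0, 0, 0.7], 15],
  [[0, 0, 0], [0, 0, 0], 15],
  [[0, 0, 0], [0, 0, 0], 15],
])

```text
time: 8.57
tool_pos: [0.5745, 0.2541, 0.107]
tcp_rot: [-0.156, 3.138, 0.0]
wrist_force: [-1.6, -0.6, 1.5]
width: 0.293
grip_force: 59.8
```

Contact. Release, rise, and look at the base again for a precise pose.

>>> step_arm([
  [[0, 0, 0], [0, 0, 0], 30],
  [[0, 0, 0], [0, 0, 0], 45],
  [[0, 0, 0], [0, 0, 0], 55],
  [[0, 0, 0], [0, 0, 0], 55],
  [[0, 0, 0], [0, 0, -10], 55],
])

```text
time: 8.98
tool_pos: [0.573, 0.2535, 0.1147]
tcp_rot: [0.156, -3.134, 0.002]
wrist_force: [-0.0, -1.0, -0.4]
width: 0.644
grip_force: 0.0
```

>>> step_arm([
  [[0, 0, 0], [0, 0, -30], 55],
  [[0, 0, 0], [-10, 0, -35], 55],
  [[0, 0, 0], [-20, 0, -35], 55],
  [[0, 0, 0], [-20, 0, -35], 55],
  [[0, 0, 0], [-20, 0, -30], 55],
])

```text
time: 9.4
tool_pos: [0.645, 0.2613, 0.2857]
tcp_rot: [-0.156, 3.135, 0.001]
wrist_force: [0.8, 1.0, -0.3]
width: 0.645
grip_force: 0.0
```

>>> step_arm([
  [[0, 0, 0], [-10, 0, -30], 60],
  [[0, 0, 0], [0, 0, 0], 60],
  [[0, 0, 0], [0, 0, 0], 60],
  [[0, 0, 0], [0, 0, 0], 60],
  [[0, 0, 0], [0, 0, 0], 60],
])

```text
time: 9.82
tool_pos: [0.6528, 0.2617, 0.3098]
tcp_rot: [0.156, -3.135, 0.001]
wrist_force: [-1.3, -1.3, 0.2]
width: 0.706
grip_force: 0.0
```

```bash
cat >> h.py <<'E'
def refine(k,img,name,p0,ztop,it=4):
    """find grey block-top centres near prediction; fit x,y,yaw by least squares"""
    hsv=cv2.cvtColor(img,cv2.COLOR_RGB2HSV);g=((hsv[...,1]<60)&(hsv[...,2]>75)).astype(np.uint8)
    return g
E
python3 - <<'E'
from h import *
K=calibration("wrist");im=read_camera("wrist");np.savez("e.npz",im=im,R=K["R"],t=K["t"],A=K["camera_matrix"])
c=im[:,:,::-1].copy()
for r in cut_out("wrist","base")[:1]:
    p,f=fit("base",[(K,r["region"].astype(float))],[(.576,.254,.098)]);print(np.round(r["extent"]),r["score"],np.round(p,4),f)
overlay(c,K,"base",p)
u=proj(K,place(np.array([[86*a,61*b,30] for a,b in C])/1000.,p));print(np.round(u,1))
tiles=[]
for x,y in u:
    x,y=int(x),int(y);print(np.round(im[y-20:y+21:4,x].mean(1)))
    tiles.append(cv2.resize(im[y-28:y+28,x-28:x+28,::-1],(200,200),interpolation=cv2.INTER_NEAREST))
cv2.imwrite("pics/f.png",np.vstack([cv2.resize(c,(560,420))[:380],np.hstack(tiles)[:, :560] if 0 else cv2.resize(np.hstack(tiles),(560,140))]))
plan((.574,.254,.27),1.67)
E
```

```text
[206.  22. 356. 214.] 0.93 [0.5761 0.2543 0.0964] 0.14154753494724315
[[223.1  40.6]
 [338.1  41.1]
 [230.2 198.5]
 [329.5 199. ]]
[114. 130. 125. 100.  73. 128. 141. 182. 122. 136.  83.]
[171. 206. 184. 123.  73. 117. 177. 120. 159. 197.  82.]
[ 87.  77. 201. 172.  86.  84.  85. 154. 207. 160. 163.]
[ 46.  71. 126. 114.  99. 123.  81. 139. 198. 151. 148.]
t 9.92 at [0.6528 0.2617 0.3094] yaw 1.67 tilt [-0.0035 -0.0013] F [ 0.5 -0.6  0.2] w 59.6
n 3
[[0, 0, np.float64(0.0001)], [26.4, 0.0, 13.1]]
[[0, 0, np.float64(0.0001)], [26.4, 0.0, 13.1]]
[[0, 0, np.float64(0.0001)], [26.4, 0.0, 13.1]]
```

View pics/f.png

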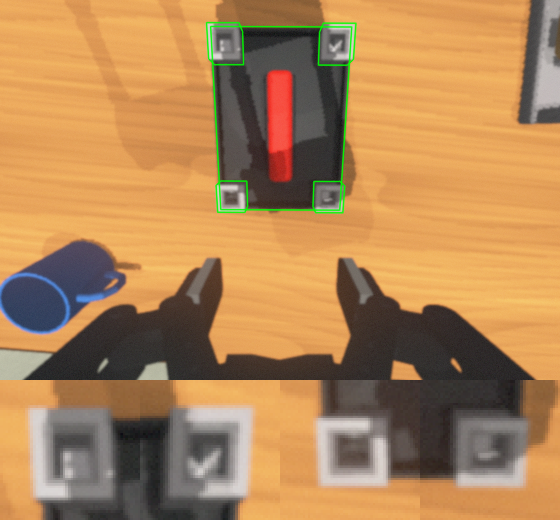

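The red stapler is upright inside the tray, at (280,125), and the base fit is good to under a pixel. Next I go over the tier and view it from the same relative pose.

>>> step_arm([
  [[0, 0, -0.005], [4, -30, 0], 65],
  [[0, 0, -0.005], [4, -41, 0], 65],
  [[0, 0, -0.005], [4, -41, 0], 65],
  [[0, 0, -0.005], [4, -41, 0], 65],
  [[0, 0, -0.005], [4, -41, 0], 65],
])

```text
time: 10.33
tool_pos: [0.6542, 0.0656, 0.3101]
tcp_rot: [0.197, -3.133, 0.0]
wrist_force: [1.9, 0.2, -0.3]
width: 0.758
grip_force: 0.0
```

>>> step_arm([
  [[0, 0, -0.005], [4.5, -41, 0], 65],
  [[0, 0, -0.005], [4.5, -41, 0], 65],
  [[0, 0, -0.005], [4.5, -41, 0], 65],
  [[0, 0, -0.005], [4.5, -41, 0], 65],
  [[0, 0, -0.005], [5, -41, 0], 65],
])

```text
time: 10.75
tool_pos: [0.6589, -0.1409, 0.3102]
tcp_rot: [0.235, -3.131, -0.001]
wrist_force: [0.9, -0.2, -0.0]
width: 0.755
grip_force: 0.0
```

>>> step_arm([
  [[0, 0, -0.005], [5, -41, 0], 65],
  [[0, 0, 0], [5, -41, 0], 65],
  [[0, 0, 0], [0, 0, 0], 65],
  [[0, 0, 0], [0, 0, 0], 65],
  [[0, 0, 0], [0, 0, 0], 65],
])

```text
time: 11.17
tool_pos: [0.6618, -0.2216, 0.3102]
tcp_rot: [0.24, -3.13, -0.003]
wrist_force: [-0.3, 0.4, -1.0]
width: 0.761
grip_force: 0.0
```

```bash
cat >> h.py <<'E'
from scipy.optimize import least_squares
def ptfit(k,uv,z,p0):
    Q=np.array([[86*a,61*b,z] for a,b in C])/1000.
    r=least_squares(lambda p:(proj(k,place(Q,p))-uv).ravel(),p0);return r.x,r.fun.reshape(-1,2)
def blocks(k,img,z,p0):
    Q=place(np.array([[86*a,61*b,z] for a,b in C])/1000.,p0);out=[]
    T=[place(np.array([[86*a+e,61*b+f,z] for e in(-17,17) for f in(-17,17)])/1000.,p0) for a,b in C]
    gray=cv2.cvtColor(img,cv2.COLOR_RGB2GRAY).astype(np.float32)
    return Q,T
E
python3 - <<'E'
from h import *
d=np.load("e.npz");k=dict(R=d["R"],t=d["t"],camera_matrix=d["A"])
print("base",ptfit(k,[[223.5,41.5],[337.7,42.1],[230.5,198.5],[328.9,199.3]],30,(.576,.254,.096)))
K=calibration("wrist");im=read_camera("wrist")
np.savez("g.npz",im=im,R=K["R"],t=K["t"],A=K["camera_matrix"])
c=im[:,:,::-1].copy()
p=np.array((.5858,-.233,.156))
for r in cut_out("wrist","tier")[:1]:
    p,f=fit("tier",[(K,r["region"].astype(float))],[p]);print(np.round(r["extent"]),r["score"],np.round(p,4),f)
overlay(c,K,"tier",p)
u=proj(K,place(np.array([[86*a,61*b,115] for a,b in C])/1000.,p));print(np.round(u,1))
tiles=[]
for x,y in u:
    x,y=int(x),max(int(y),28)
    tiles.append(cv2.resize(im[y-28:y+28,x-28:x+28,::-1],(140,140),interpolation=cv2.INTER_NEAREST))
cv2.imwrite("pics/g.png",np.vstack([c,np.hstack(tiles)]))
plan((p[0],p[1],.25),p[2]+np.pi/2)
E
```

```text
base (array([0.57674524, 0.2542525 , 0.09508339]), array([[-0.33506359, -0.26559996],
       [ 0.39521297, -0.22770558],
       [-0.42509085,  0.49147054],
       [ 0.35408063,  0.25885443]]))
[183.   1. 378. 230.] 0.67 [ 0.5844 -0.2331  0.1524] 0.019076453523862558
[[202.1   7.5]
 [358.4   7.9]
 [215.5 218. ]
 [343.9 218.2]]
t 11.27 at [ 0.6623 -0.2203  0.3109] yaw 1.726 tilt [-0.0012  0.0009] F [-0.1 -0.3  0.5] w 64.8
n 3
[[0, 0, np.float64(0.001)], [26.3, -0.2, 20.3]]
[[0, 0, np.float64(0.001)], [26.3, -0.2, 20.3]]
[[0, 0, np.float64(0.001)], [26.3, -0.2, 20.3]]
```

View pics/g.png

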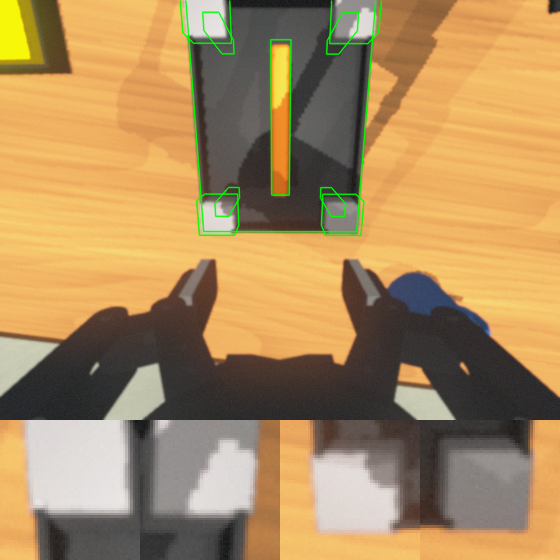

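The tier fit matches closely, with the plate at (281,118) and the blocks aligned, giving a pose of (0.5844, -0.2331, yaw 0.152). Now the plate grasp.

>>> step_arm([
  [[0, 0, 0.003], [20, 0, 15], 65],
  [[0, 0, 0], [27, -0.6, 20], 65],
  [[0, 0, 0], [27, 0, 20], 65],
  [[0, 0, 0], [5, 0, 20], 65],
  [[0, 0, 0], [0, 0, 20], 65],
])

```text
time: 11.68
tool_pos: [0.5827, -0.2326, 0.2159]
tcp_rot: [0.24, -3.132, -0.001]
wrist_force: [0.2, 0.9, 0.3]
width: 0.757
grip_force: 0.0
```

>>> step_arm([
  [[0, 0, 0], [0, 0, 15], 65],
  [[0, 0, 0], [0, 0, 9], 65],
  [[0, 0, 0], [0, 0, 0], 65],
  [[0, 0, 0], [0, 0, 0], 65],
])

```text
time: 12.02
tool_pos: [0.5847, -0.2332, 0.1925]
tcp_rot: [0.24, -3.132, -0.001]
wrist_force: [0.6, -0.5, 0.1]
width: 0.765
grip_force: 0.0
```

```bash
python3 -c "
from h import *
plan((.5844,-.2331,.192),.1524+np.pi/2,n=1)"
```

```text
t 12.02 at [ 0.5847 -0.2332  0.1925] yaw 1.724 tilt [-0.0006  0.0004] F [ 0.6 -0.5  0.1] w 65.3
n 1
[[0, 0, np.float64(0.0004)], [0.3, 0.2, 0.5]]
```

>>> step_arm([
  [[0, 0, 0], [0, 0, 0], 40],
  [[0, 0, 0], [0, 0, 0], 20],
  [[0, 0, 0], [0, 0, 0], 8],
  [[0, 0, 0], [0, 0, 0], 5],
  [[0, 0, 0], [0, 0, 0], 5],
], grip_force=90)

```text
time: 12.43
tool_pos: [0.5849, -0.2342, 0.1933]
tcp_rot: [-0.237, 3.132, 0.0]
wrist_force: [-0.3, 1.6, 2.4]
width: 0.147
grip_force: 88.7
```

>>> step_arm([
  [[0, 0, 0], [0, 0, 0], 5],
  [[0, 0, 0], [0, 0, 0], 5],
  [[0, 0, 0], [0, 0, 0], 5],
])

```text
time: 12.68
tool_pos: [0.5848, -0.2342, 0.1933]
tcp_rot: [-0.237, 3.132, 0.0]
wrist_force: [-0.8, 3.1, 4.7]
width: 0.147
grip_force: 88.8
```

```bash
python3 -c "
from h import *
plan((.5844,-.2331,.192),.1524+np.pi/2,n=1)
plan((.5767,.2542,.40),.0952+np.pi/2,n=14)"
```

```text
t 12.68 at [ 0.5848 -0.2342  0.1933] yaw 1.722 tilt [0.0009 0.0002] F [-0.8  3.1  4.7] w 12.5
n 1
[[0, 0, np.float64(-0.0014)], [0.3, 1.2, 1.3]]
t 12.68 at [ 0.5848 -0.2342  0.1933] yaw 1.722 tilt [0.0009 0.0002] F [-0.8  3.1  4.7] w 12.5
n 14
[[0, 0, np.float64(0.004)], [-4.7, 34.6, -14.8]]
[[0, 0, np.float64(0.004)], [-4.5, 34.6, -14.8]]
[[0, 0, np.float64(0.004)], [-4.4, 34.6, -14.8]]
[[0, 0, np.float64(0.004)], [-4.3, 34.6, -14.8]]
[[0, 0, np.float64(0.004)], [-4.1, 34.6, -14.8]]
[[0, 0, np.float64(0.004)], [-4.0, 34.7, -14.8]]
[[0, 0, np.float64(0.004)], [-3.8, 34.7, -14.8]]
[[0, 0, np.float64(0.004)], [-3.7, 34.7, -14.8]]
[[0, 0, np.float64(0.004)], [-3.6, 34.7, -14.8]]
[[0, 0, np.float64(0.004)], [-3.4, 34.7, -14.8]]
[[0, 0, np.float64(0.004)], [-3.3, 34.7, -14.8]]
[[0, 0, np.float64(0.004)], [-3.2, 34.7, -14.8]]
[[0, 0, np.float64(0.004)], [-3.0, 34.8, -14.8]]
[[0, 0, np.float64(0.004)], [-2.9, 34.8, -14.8]]
```

>>> step_arm([
  [[0, 0, 0], [0, 0, -3], 5],
  [[0, 0, 0], [0, 0, -10], 5],
  [[0, 0, 0], [0, 0, -25], 5],
  [[0, 0, 0], [0, 0, -35], 5],
  [[0, 0, 0], [0, 0, -35], 5],
])

```text
time: 13.1
tool_pos: [0.5828, -0.2341, 0.299]
tcp_rot: [0.237, -3.127, -0.004]
wrist_force: [1.0, -0.7, -4.4]
width: 0.149
grip_force: 88.1
```

>>> step_arm([
  [[0, 0, 0], [0, 0, -25], 5],
  [[0, 0, 0.004], [-1.5, 12, 0], 5],
  [[0, 0, 0.004], [-3, 25, 0], 5],
  [[0, 0, 0.005], [-4.5, 34, 0], 5],
  [[0, 0, 0.005], [-4.5, 36, 0], 5],
])

```text
time: 13.52
tool_pos: [0.5811, -0.1256, 0.3229]
tcp_rot: [0.204, -3.131, -0.002]
wrist_force: [1.3, 1.9, -5.2]
width: 0.144
grip_force: 88.2
```

>>> step_arm([
  [[0, 0, 0.005], [-4.5, 36, 0], 5],
  [[0, 0, 0.005], [-4.5, 36, 0], 5],
  [[0, 0, 0.005], [-4, 36, 0], 5],
  [[0, 0, 0.005], [-4, 36, 0], 5],
  [[0, 0, 0.005], [-4, 36, 0], 5],
])

```text
time: 13.93
tool_pos: [0.5794, 0.0568, 0.3227]
tcp_rot: [0.169, -3.133, -0.0]
wrist_force: [0.0, 0.0, -4.1]
width: 0.145
grip_force: 88.3
```

>>> step_arm([
  [[0, 0, 0.005], [-4, 36, 0], 5],
  [[0, 0, 0.005], [-4, 36, 0], 5],
  [[0, 0, 0.004], [-4, 36, 0], 5],
  [[0, 0, 0], [-2.5, 25, 0], 5],
  [[0, 0, 0], [-1.5, 12, 0], 5],
])

```text
time: 14.35
tool_pos: [0.5806, 0.2042, 0.3226]
tcp_rot: [0.152, -3.133, -0.001]
wrist_force: [-0.4, -0.2, -4.9]
width: 0.144
grip_force: 88.5
```

>>> step_arm([
  [[0, 0, 0], [0, 0, 0], 5],
  [[0, 0, 0], [0, 0, 0], 5],
  [[0, 0, 0], [0, 0, 0], 5],
  [[0, 0, 0], [0, 0, 0], 5],
  [[0, 0, 0], [0, 0, 0], 5],
])

```text
time: 14.77
tool_pos: [0.5827, 0.1992, 0.3253]
tcp_rot: [0.145, -3.138, 0.001]
wrist_force: [0.4, -0.3, -4.2]
width: 0.15
grip_force: 88.5
```

Run:
```python
from h import *
plan((.5767,.2537,.26),.0952+np.pi/2,n=1)
M=Ro.from_rotvec(read_state()["tcp_rot"]).as_matrix();t=[]
for cn in("scene","side"):
    k=calibration(cn);im=read_camera(cn)[:,:,::-1].copy()
    p=read_state()["tool_pos"];y=np.arctan2(M[1,1],M[0,1])-np.pi/2
    overlay(im,k,"tier",(p[0],p[1],y),p[2]-.192); overlay(im,k,"base",(.5767,.2542,.0952))
    b=proj(k,np.array([[.58,.25,.08]]))[0].astype(int);t.append(cv2.resize(im[max(b[1]-70,0):b[1]+70,b[0]-70:b[0]+70],(400,400)))
cv2.imwrite("pics/i.png",np.hstack(t))
```

```text
t 14.77 at [0.5827 0.1992 0.3253] yaw 1.663 tilt [-0.0003 -0.0005] F [ 0.4 -0.3 -4.2] w 12.8
n 1
[[0, 0, np.float64(-0.0028)], [0.9, 54.8, 65.3]]
```

View pics/i.png

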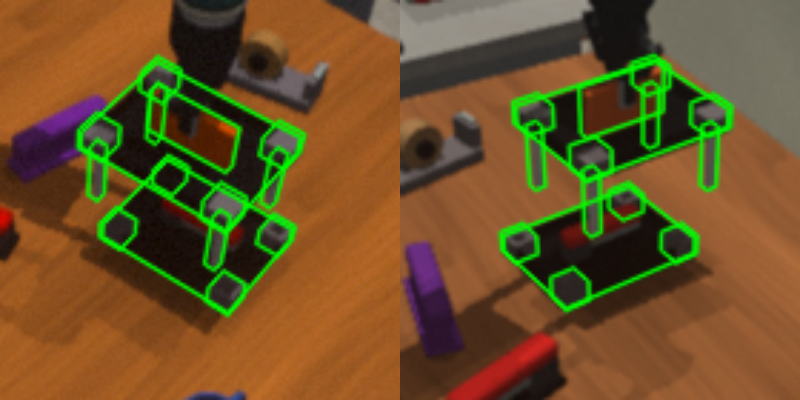

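Both views show the held tier level and matching the model. The base blocks also match the overlay, and the stapler is in the tray. I'll move over the base and lower to just above the sockets.

>>> step_arm([
  [[0, 0, -0.003], [1, 12, 0], 5],
  [[0, 0, 0], [0, 20, 5], 5],
  [[0, 0, 0], [0, 15, 15], 5],
  [[0, 0, 0], [0, 8, 20], 5],
  [[0, 0, 0], [0, 0, 20], 5],
])

```text
time: 15.28
tool_pos: [0.5766, 0.2576, 0.2662]
tcp_rot: [-0.154, 3.135, 0.004]
wrist_force: [0.4, 0.2, -5.8]
width: 0.149
grip_force: 88.6
```

>>> step_arm([
  [[0, 0, 0], [0, 0, 15], 5],
  [[0, 0, 0], [0, 0, 10], 5],
  [[0, 0, 0], [0, 0, 5], 5],
  [[0, 0, 0], [0, 0, 0], 5],
  [[0, 0, 0], [0, 0, 0], 5],
])

```text
time: 15.7
tool_pos: [0.5767, 0.2553, 0.2362]
tcp_rot: [-0.152, 3.137, 0.001]
wrist_force: [1.4, 0.2, -4.5]
width: 0.148
grip_force: 88.5
```

Run:
```python
from h import *
plan((.5767,.2537,.225),.0952+np.pi/2,n=1)
M=Ro.from_rotvec(read_state()["tcp_rot"]).as_matrix();t=[]
for cn in("scene","side"):
    k=calibration(cn);im=read_camera(cn)[:,:,::-1].copy()
    b=proj(k,np.array([[.58,.25,.06]]))[0].astype(int);t.append(cv2.resize(im[max(b[1]-50,0):b[1]+50,b[0]-50:b[0]+50],(400,400),interpolation=cv2.INTER_CUBIC))
cv2.imwrite("pics/j.png",np.hstack(t))
```

```text
t 15.7 at [0.5767 0.2553 0.2362] yaw 1.668 tilt [0.0008 0.0004] F [ 1.4  0.2 -4.5] w 12.7
n 1
[[0, 0, np.float64(0.0016)], [0.2, -1.6, 11.2]]
```

View pics/j.png

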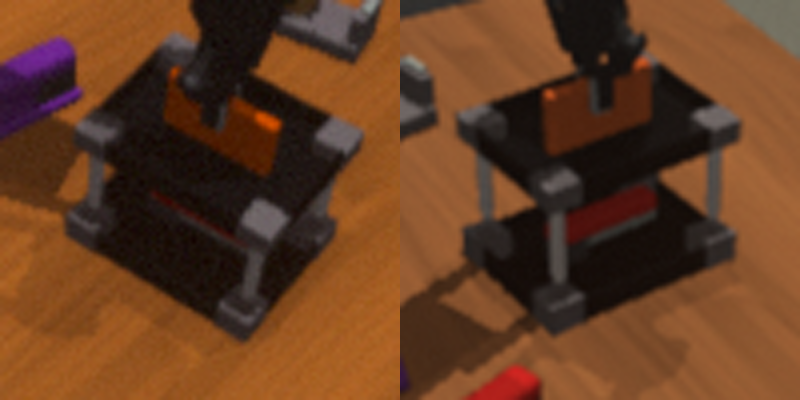

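All four posts hang over their blocks. I'll shift 1.5 mm in y and go down in small steps, watching the force.

>>> step_arm([
  [[0, 0, 0], [0, -1.5, 3], 5],
  [[0, 0, 0], [0, 0, 5], 5],
  [[0, 0, 0], [0, 0, 3], 5],
  [[0, 0, 0], [0, 0, 2], 5],
  [[0, 0, 0], [0, 0, 0], 5],
])

```text
time: 16.22
tool_pos: [0.5759, 0.2535, 0.2216]
tcp_rot: [0.152, -3.136, 0.001]
wrist_force: [-0.6, 0.7, -4.2]
width: 0.152
grip_force: 88.7
```

>>> step_arm([
  [[0, 0, 0], [0, 0, 2], 5],
  [[0, 0, 0], [0, 0, 2], 5],
  [[0, 0, 0], [0, 0, 2], 5],
  [[0, 0, 0], [0, 0, 0], 5],
])

```text
time: 16.55
tool_pos: [0.5762, 0.2536, 0.216]
tcp_rot: [0.153, -3.137, 0.0]
wrist_force: [-1.4, 0.7, -4.4]
width: 0.147
grip_force: 88.6
```

Feet are inside the mouths with no contact force. Continuing.

>>> step_arm([
  [[0, 0, 0], [0, 0, 2], 5],
  [[0, 0, 0], [0, 0, 2], 5],
  [[0, 0, 0], [0, 0, 2], 5],
  [[0, 0, 0], [0, 0, 0], 5],
])

```text
time: 16.88
tool_pos: [0.5762, 0.2536, 0.2099]
tcp_rot: [0.153, -3.137, 0.0]
wrist_force: [0.3, -1.0, -4.7]
width: 0.151
grip_force: 88.6
```

>>> step_arm([
  [[0, 0, 0], [0, 0, 2], 5],
  [[0, 0, 0], [0, 0, 2], 5],
  [[0, 0, 0], [0, 0, 0], 5],
])

```text
time: 17.13
tool_pos: [0.5763, 0.2536, 0.206]
tcp_rot: [0.153, -3.137, 0.0]
wrist_force: [-0.0, -0.9, -4.3]
width: 0.145
grip_force: 88.6
```

>>> step_arm([
  [[0, 0, 0], [0, 0, 2], 5],
  [[0, 0, 0], [0, 0, 2], 5],
  [[0, 0, 0], [0, 0, 1.5], 5],
  [[0, 0, 0], [0, 0, 0], 5],
])

```text
time: 17.47
tool_pos: [0.5763, 0.2537, 0.2006]
tcp_rot: [0.153, -3.138, 0.0]
wrist_force: [-0.3, 0.0, -4.4]
width: 0.148
grip_force: 88.6
```

>>> step_arm([
  [[0, 0, 0], [0, 0, 1], 5],
  [[0, 0, 0], [0, 0, 0.5], 5],
  [[0, 0, 0], [0, 0, 0], 5],
  [[0, 0, 0], [0, 0, 0], 5],
])

```text
time: 17.8
tool_pos: [0.5764, 0.2537, 0.1995]
tcp_rot: [0.153, -3.138, 0.0]
wrist_force: [-0.7, -0.4, -4.5]
width: 0.152
grip_force: 88.5
```

>>> step_arm([
  [[0, 0, 0], [0, 0, 0.7], 5],
  [[0, 0, 0], [0, 0, 0], 5],
  [[0, 0, 0], [0, 0, 0], 5],
])

```text
time: 18.05
tool_pos: [0.5764, 0.2537, 0.1989]
tcp_rot: [0.153, -3.138, -0.0]
wrist_force: [-0.7, 0.3, -4.6]
width: 0.149
grip_force: 88.6
```

>>> step_arm([
  [[0, 0, 0], [0, 0, 0.5], 5],
  [[0, 0, 0], [0, 0, 0], 5],
  [[0, 0, 0], [0, 0, 0], 5],
])

```text
time: 18.3
tool_pos: [0.5764, 0.2538, 0.1986]
tcp_rot: [0.153, -3.138, -0.0]
wrist_force: [-1.6, -0.1, -2.4]
width: 0.146
grip_force: 88.8
```

>>> step_arm([
  [[0, 0, 0], [0, 0, 0.5], 5],
  [[0, 0, 0], [0, 0, 0], 5],
  [[0, 0, 0], [0, 0, 0], 5],
])

```text
time: 18.55
tool_pos: [0.5764, 0.254, 0.1985]
tcp_rot: [-0.153, 3.138, 0.001]
wrist_force: [-4.6, 1.5, 1.9]
width: 0.144
grip_force: 89.5
```

The tier bottoms out at TCP 0.1985 (expected 0.198), so the posts are home. Release and withdraw.

>>> step_arm([
  [[0, 0, 0], [0, 0, 0], 14],
  [[0, 0, 0], [0, 0, 0], 25],
  [[0, 0, 0], [0, 0, 0], 45],
  [[0, 0, 0], [0, 0, 0], 55],
  [[0, 0, 0], [0, 0, 0], 55],
], grip_force=20)

```text
time: 18.97
tool_pos: [0.5771, 0.2537, 0.1983]
tcp_rot: [-0.152, 3.136, 0.0]
wrist_force: [-0.6, -0.8, 0.6]
width: 0.644
grip_force: 0.0
```

>>> step_arm([
  [[0, 0, 0], [0, 0, -10], 55],
  [[0, 0, 0], [0, 0, -30], 55],
  [[0, 0, 0], [-20, 0, -35], 55],
  [[0, 0, 0], [-25, 0, -35], 55],
  [[0, 0, 0], [-20, 0, -25], 55],
])

```text
time: 19.38
tool_pos: [0.642, 0.2602, 0.3366]
tcp_rot: [-0.153, 3.133, 0.002]
wrist_force: [0.1, -0.2, -0.2]
width: 0.642
grip_force: 0.0
```

>>> step_arm([
  [[0, 0, 0], [0, -35, 0], 55],
  [[0, 0, 0], [0, -40, 0], 55],
  [[0, 0, 0], [0, -40, 0], 55],
  [[0, 0, 0], [0, -40, 0], 55],
  [[0, 0, 0], [0, 0, 0], 55],
])

```text
time: 19.8
tool_pos: [0.6563, 0.0987, 0.3329]
tcp_rot: [-0.144, 3.137, -0.007]
wrist_force: [-0.7, 0.8, 0.1]
width: 0.643
grip_force: 0.0
```

Run:
```python
from h import *
t=[]
for cn in("scene","side"):
    k=calibration(cn);im=read_camera(cn)[:,:,::-1].copy()
    r=cut_out(cn,"tier")
    b=proj(k,np.array([[.58,.25,.06]]))[0].astype(int)
    raw=im.copy();overlay(im,k,"tier",(.5767,.2537,.0958),.005);overlay(im,k,"base",(.5767,.2537,.0952))
    t.append(np.vstack([cv2.resize(i[max(b[1]-50,0):b[1]+50,b[0]-60:b[0]+60],(360,300),interpolation=cv2.INTER_CUBIC) for i in(raw,im)]))
cv2.imwrite("pics/k.png",np.hstack(t))
```

```text
(no output)
```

View pics/k.png

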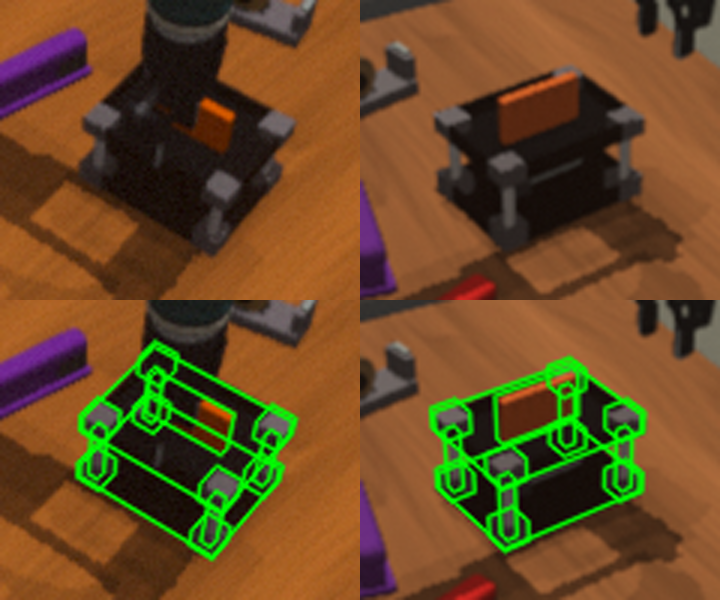

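The raw crops show the tier level on all four posts in the blocks, and the predicted stacked overlay coincides in both views. The gripper is clear, so I'm handing in.

```bash
python3 -c "
from workcell import *
print(finish_job())"
```

```text
the job is handed in; nothing more can be done
None
```

The small red stapler is upright on the bottom tray's floor, the upper tier is level with all four posts home in the sockets, and I handed the job in at about 20 s; I never went near the mug, note holder or tape dispenser, but took no final picture of them.

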